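Shut and latch a spring-loaded hold-down gate on an assembly jig

ROBOT

A 6-joint arm with a two-finger parallel gripper is mounted at the origin on the work surface. World frame = base frame: x ahead of the robot, y to its left, z up, the work surface at z = 0. Lengths are in mm, angles in rad, forces in N, time in s.
With the tool pointing down it reaches from about 400 to 925 mm from the base axis. Payload 12.5 kg.
Tool frame: the origin (TCP) lies midway between the tips of the shut fingers; the grasp point (between the pads) lies 19 mm behind it (env.grip_depth is the distance from the TCP to the grasp point, in mm); z points along the fingers, y is the line along which they close (so a half turn about z gives the same grasp; the last joint's range is limited). The gripper opens to 95 mm and grips with 3 to 60 N. Pads are 20 mm wide; open, the fingers measure 119 mm over their backs; the gripper's body (75 mm by 180 mm) begins 59 mm behind the grasp point.
Start: joints at [-1.248, 0.491, 1.559, -0, 1.092, -0.106], TCP at [259.886, -568.424, 214.661] pointing down, gripper open.
Joint ranges: [-3.1, 3.1], [-0.84, 2.19], [0.05, 2.79], [-1.13, 4.28], [0.06, 2.93], [-2.69, 2.69]. Speed limits (rad/s): [2.22, 2.22, 2.79, 3.14, 3.14, 3.14].

INTERFACE

Orientations are given as [roll, pitch, yaw] about the fixed x, y, z axes, in that order (R = Rz(yaw) Ry(pitch) Rx(roll)).
In Python, from cell import monitor, viewer, order, env gives the robot as it stands.
- The arm moves only by the tool move_arm, never from a script. Its argument "moves" is one flat list of numbers, 4 for each row, row after row: the shift along the tool's x, y, z normalised to -1 to 1, where 1 is 0.15 m, then the turn about the tool's z normalised to -1 to 1, where 1 is pi/2 rad. A call has 1 to 10 rows; each row shifts and turns the commanded pose from where the row before left it, along the tool's axes as they then stand; what a row does not reach is not made up. A row lasts 1/8 s, in which the tool goes at most 62.5 mm and 10.7 degrees, less where a joint would pass 70% of its speed; a pose out of reach is approached as far as the arm can. A call with a number of a shift or a turn outside -1 to 1 is refused whole. A call with a gripper value outside its range is refused whole. "claw" is the finger opening in mm, from 0 to 95.1, set as the call begins (left out, the last holds). The fingers move at their own pace and stop on an object; the grip force is fixed at half the most. Time passes only in rows, so rows that do not move let the fingers close. It gives the time, the measured TCP pose, the force, the opening and the grip force at its end, in the units of the state.
- monitor.state(): the state, without advancing time (a new reading comes with each control period).
- viewer.read_camera(name): name is "side" or "top"; returns the picture (480x640x3 uint8, red, green, blue); there is no depth.
- viewer.camera_info(name): a dict with "K" (3x3 intrinsics, pixels), "dist_coeffs" ([k1, k2, p1, p2, k3] as OpenCV has them; the pictures are not rectified), "camera_from_world" (4x4, takes a point from world to camera coordinates). Camera axes: x right, y down, z forward; pixel columns grow to the right and rows downward; lengths in mm; the calibration is good to about 2 mm. A picture is of the moment at which its call begins. camera_info takes no time and is no camera call.
- order.job_done(): hands the job in; it is judged then, once.
The state is a dict: "t": time; "joints": joint angles; "qvel": joint speeds; "tau": joint torques, N m; "eef_pos": TCP position; "tcp_rot": TCP orientation; "ft_force": force on the tool from outside, world axes, zero at the start; "moment": the same for the moment, N m; "opening": opening from 0.0 (shut) to 1.0 (fully open); "grip_force": force on a finger pad.
Only numpy, scipy, OpenCV 4.12 (cv2) and the standard library are available. Lean on these libraries where they do the work, as an engineer would, in place of code of your own. Each camera call takes 0.05 s, during which the arm holds its last target. There are 200 camera calls.

TASK

Press the sprung gate of the jig fully down over the black cover and hold it there while you slide the red-posted latch sideways until its hook is well over the gate's lug, then let go so that the latch alone keeps the gate down. The latch is free one way only, and nothing shows which: feel for it and do not force it the wrong way. Leave the cover in its seat and the brass bracket, brass collar and black plate beside the jig where they are.

Things in the scene. Friction and masses are not known exactly. Their poses are not given: they have to be found in the camera images.
- jig: Fixed aluminium jig plate on the table, 250 (x) by 220 (y) by 12 mm thick; origin at the centre of its underside. Its +x points away from the gate's hinge towards the latch; z is up. The hinge ears, 50 mm high, stand at x = -90, y = +-92 mm. A blue housing (x 90 to 116, y +-75, top 27 mm high) under the latch hides the latch's stop.
- jig_hinge (a point): Middle of the gate's hinge line, which runs along the jig's y: at x = -90, y = 0, z = 39 mm in the jig frame.
- gate (a joint): Angle of the gate about the hinge, rad: 0 = sprung fully open (standing 0.95 rad, 54 degrees, above level), 0.95 = fully down, level, at its hard stop. Torsion springs always push it open: about 4 N at the press plate to start it, about 8 N to keep it down. Held by the latch it rests at about 0.93.
- gate_pad (a point): Centre of the top of the gate's orange press plate, 155 mm from the hinge. The gate is a steel U frame (arms at y = +-75 mm, a cross bar) with this plate across its free end: 40 mm along the arms (135 to 175 mm from the hinge), 164 mm in y, 5 mm thick. Gate down: plate top 42 mm above the table, at jig x = 45 to 85 mm.
- gate_lug (a point): Centre of the steel lug at the +y end of the plate's free edge, 185 mm from the hinge, y = +75 mm; its twin is at y = -75. Each is 14 mm wide in y (inner side at 68), 20 mm long, 5 mm thick. Gate down: jig x = 85 to 105 mm, top 42 mm above the table.
- latch (a joint): Latch slide along the jig's y, m: 0 = middle, both lugs clear; +-0.018 = fully across. Starts within 1.5 mm of the middle. Going + the +y hook covers the +y lug, going - the -y hook the -y lug; either one holds the gate. A hidden stop blocks one way, now this, now that, at 4 mm from the middle; the free way takes about 2 N.
- latch_mid (a point): Middle of the latch slide (jig x = 95, 45 mm above the table). Two upright red posts, 16 mm (jig x 87 to 103) by 8 mm (y), tops 69.5 mm high, stand with their inner faces 40 mm either side of it, over a dark bar with its top 34.5 mm high. A closed gripper pressing the plate's free edge (jig x about 86) fits between the posts and can push either one outwards.
- latch_hook (a point): Tip of the latch's +y hook, on its underside, 45 mm above the table, pointing to +y, 62 mm from the latch's middle; the -y hook is its mirror image. Hooks are 6 mm thick and 16 mm in x. With the latch in the middle each tip is 6 mm short of its lug; hooks pass over the lugs only while the gate is pressed fully down (3 mm clear).
- cover_center (a point): Centre (half-way up) of the black seven-sided cover lying in the jig under the gate: about 108 mm across, 20 mm high, loose between four brass locating pins.
- jig_seat (a point): Where the cover's centre belongs, in the jig.
- bracket_center (a point): Middle of a loose brass L bracket lying beside the jig, legs about 60 mm, 22 mm high at most. Bystander.
- collar_center (a point): Centre of a loose brass collar, 48 mm across, 20 mm high, beside the jig. Bystander.
- plate_center (a point): Centre of a loose black square plate, 75 by 75 by 5 mm, beside the jig. Bystander.
Mind the look-alikes: they are no part of the job. Of the things shaped like the part that bears cover_center, the black one is meant.

How it is judged (in metres and radians):
On the way, in this order (a step that is already met when the one before it is completed fails the run):
1. the gate is pressed down while the latch is still clear of the lugs (value of joint gate above 0.925 rad and value of joint latch between -0.007 and 0.007 m), for 0.1 s.
2. with the gate held down, the latch is slid across over a lug (value of joint gate above 0.9 rad and (value of joint latch above 0.011 m or value of joint latch below -0.011 m)), for 0.1 s.
At the end, for the whole second after the job is handed in: The gate stays down and still (joint above 0.90) with the robot clear of it, held by the latch slid at least 11 mm to its free side; the cover's centre is within 8 mm of its seat and each bystander within 20 mm of where it was (all of step 2 and velocity of joint gate between -0.05 and 0.05 rad/s and horizontal distance between cover_center and jig_seat below 0.008 m and distance of each of bracket_center, collar_center, plate_center from where it was at the start of the episode below 0.02 m); the robot touches nothing.
It fails at once if the latch is forced: pushed with more than 40 N (contact force between the fingers and latch above 40 N).
It fails at once if a bystander is knocked more than 30 mm (distance of any of bracket_center, collar_center, plate_center from where it was at the start of the episode above 0.03 m).
It also fails if it takes over 43 s, if anything falls off the work surface, if the arm or the gripper's body presses on something with over 40 N, if the wrist force passes 120 N, or if a joint passes its speed limit or range.

## Working session

There is one attempt and no reset: what is moved stays moved. The work goes in short steps, Python scripts to look and compute and a tool call to move; the robot and the scene stay as the last step left them, time stands still between calls to the robot, and variables do not carry over. Pictures are saved under pics/ and viewed, at most 10 in all, crops included, and the job is handed in when it is done.

Besides the shell and the picture viewer there is one more tool, called as name(argument=value, ...), one argument or row to a line, values as JSON. move_arm: Moves the arm, as the interface text tells. Scaled input: -1 to 1 covers 0.15 m each way for a shift and pi/2 rad each way for a turn. Its arguments: {"type":"object","properties":{"moves":{"type":"array"},"claw":{"type":"number"}},"required":["moves"]}

```bash
mkdir -p pics
python3 - <<'E'
from cell import monitor, viewer
import cv2
for n in("top","side"):
    cv2.imwrite(f"pics/{n}0.png",viewer.read_camera(n)[:,:,::-1]); i=viewer.camera_info(n); print(i)
print(monitor.state())
E
```

```text
{'K': array([[613.07126283,   0.        , 319.09466996],
       [  0.        , 613.07126283, 251.15163795],
       [  0.        ,   0.        ,   1.        ]]), 'dist_coeffs': array([-0.02779748,  0.        ,  0.        ,  0.        ,  0.        ]), 'camera_from_world': array([[ 6.32632136e-03, -9.99925847e-01, -1.04057075e-02,
         2.58665591e+01],
       [-9.94604222e-01, -5.21442619e-03, -1.03611062e-01,
         5.65908106e+02],
       [ 1.03549120e-01,  1.10050374e-02, -9.94563456e-01,
         1.30018204e+03],
       [ 0.00000000e+00,  0.00000000e+00,  0.00000000e+00,
         1.00000000e+00]])}
{'K': array([[582.72718541,   0.        , 312.61236272],
       [  0.        , 582.72718541, 233.53501206],
       [  0.        ,   0.        ,   1.        ]]), 'dist_coeffs': array([0.03710339, 0.        , 0.        , 0.        , 0.        ]), 'camera_from_world': array([[-9.18371988e-01, -3.95460641e-01, -1.42749045e-02,
         5.22442183e+02],
       [-2.59863178e-01,  6.29896071e-01, -7.31916709e-01,
         2.11663184e+02],
       [ 2.98435957e-01, -6.68462281e-01, -6.81244566e-01,
         1.15632646e+03],
       [ 0.00000000e+00,  0.00000000e+00,  0.00000000e+00,
         1.00000000e+00]])}
{'t': 0.1, 'joints': array([-1.24761204e+00,  4.91501642e-01,  1.55939396e+00,  4.37595118e-06,
        1.09170807e+00, -1.05585693e-01]), 'qvel': array([ 0.00227975, -0.00092086,  0.00041007,  0.00176018, -0.00156752,
        0.00078412]), 'tau': array([ 4.45421843e-03, -6.13623476e+01, -2.58605182e+01,  6.94546499e-02,
        4.70170460e-02, -7.95373921e-05]), 'eef_pos': array([ 259.80493117, -568.20070205,  214.11684326]), 'tcp_rot': array([-3.14058768e+00, -1.10409944e-04,  4.28767907e-01]), 'ft_force': array([-0.20905612, -0.42499423, -0.46233531]), 'moment': array([-0.03916344, -0.03961283,  0.0698446 ]), 'grip_force': 0.0, 'opening': 1.0005681042833994}
```

View pics/top0.png

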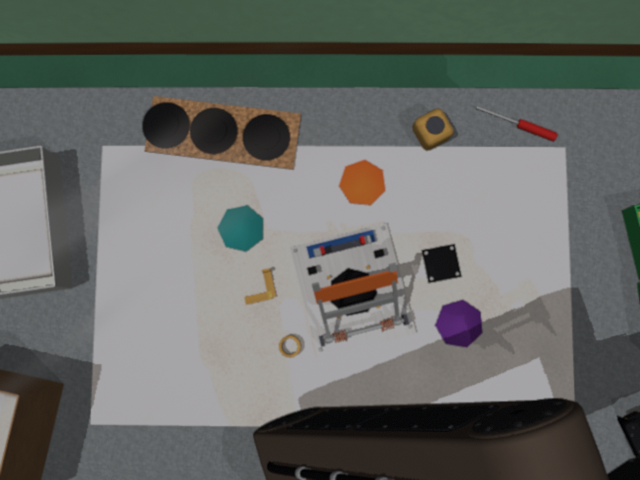

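View pics/side0.png

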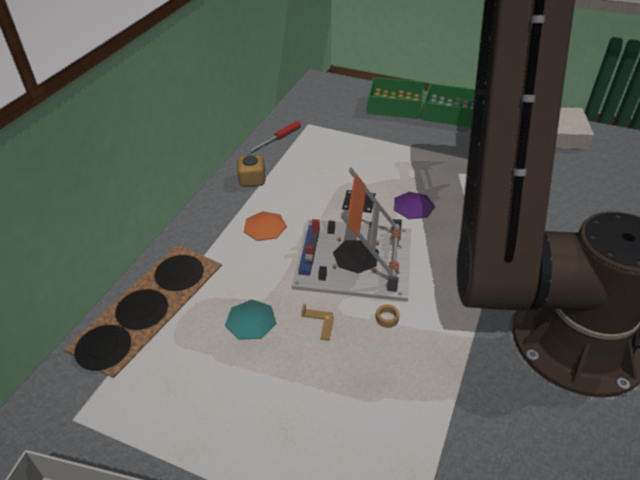

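The black cover in the jig is at about top (353,290) and side (355,256). The teal, orange and purple heptagons are look-alikes. The jig's +x points up and slightly left in the top view. Next I'll enlarge the jig.

Run:
```python
import cv2
a=cv2.imread("pics/top0.png")[215:355,280:430]; b=cv2.imread("pics/side0.png")[160:310,285:425]
cv2.imwrite("pics/c1.png",cv2.resize(a,(642,600),interpolation=cv2.INTER_CUBIC))
print(642/150,600/140)
cv2.imwrite("pics/c2.png",cv2.resize(b,(560,600),interpolation=cv2.INTER_CUBIC))
```

```text
4.28 4.285714285714286
```

View pics/c1.png

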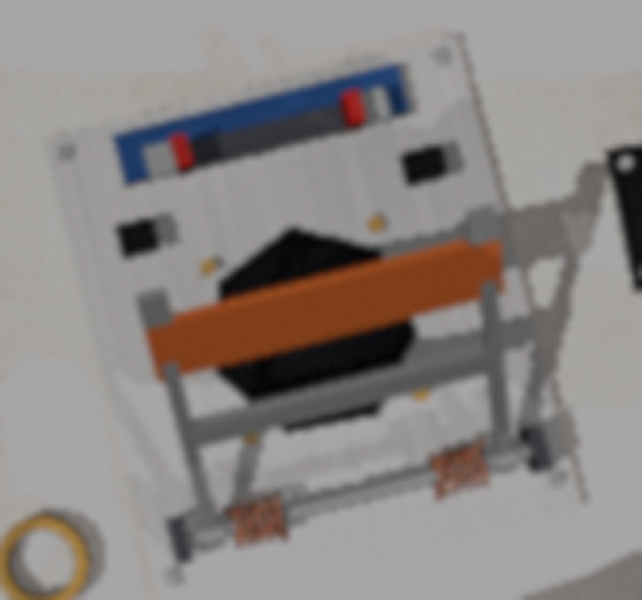

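View pics/c2.png

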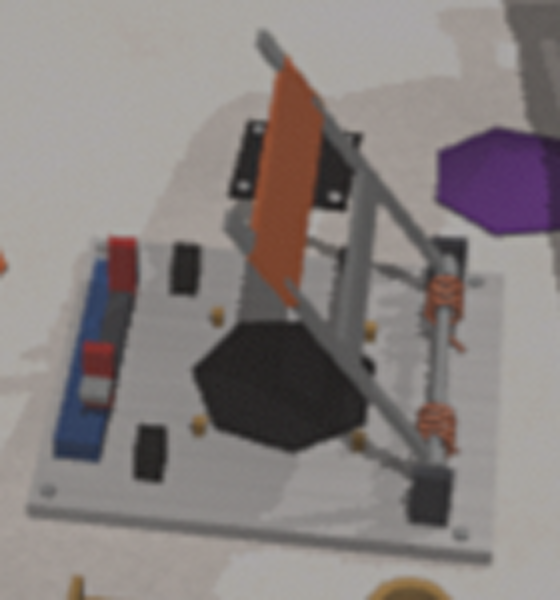

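Both crops are clear. The gate is open, the red posts are at crop1 (181,152) and (353,107), and the hinge ears at (180,540) and (540,448). I'll fit the jig pose from these points.

```bash
cat > h.py <<'E'
import numpy as np, cv2
from cell import viewer
def proj(n,P):
    i=viewer.camera_info(n);T=i["camera_from_world"]
    return cv2.projectPoints(np.asarray(P,float).reshape(-1,3),cv2.Rodrigues(T[:3,:3])[0],T[:3,3],i["K"],i["dist_coeffs"])[0].reshape(-1,2)
def jig2w(p,P):
    P=np.atleast_2d(np.asarray(P,float));c,s=np.cos(p[2]),np.sin(p[2])
    return np.c_[p[0]+c*P[:,0]-s*P[:,1],p[1]+s*P[:,0]+c*P[:,1],P[:,2]]
E
python3 - <<'E'
from h import *
from scipy.optimize import least_squares
top=[((125,-110,12),(460,33)),((125,110,12),(48,138)),((-90,92,50),(180,528)),((-90,-92,50),(540,440)),((95,44,69.5),(181,150)),((95,-44,69.5),(353,105)),
((116,75,27),(115,135)),((116,-75,27),(405,65)),((90,75,27),(125,185)),((90,-75,27),(412,110))]
side=[((125,110,12),(30,507)),((-125,110,12),(492,553)),((-125,-110,12),(502,272)),((125,-110,12),(93,240)),((90,75,27),(100,452)),((95,44,69.5),(99,350)),((95,-44,69.5),(122,245))]
tp=np.array([q for _,q in top])/[4.28,4.2857]+[280,215]; sp=np.array([q for _,q in side])/4+[285,160]
f=lambda p:np.r_[proj("top",jig2w(p,[a for a,_ in top]))-tp,proj("side",jig2w(p,[a for a,_ in side]))-sp]
r=least_squares(lambda p:f(p).ravel(),[530,0,.25],x_scale=[10,10,.1],loss="soft_l1")
p=r.x;print(p.round(4).tolist());print(f(p).round(1).tolist())
for n,P in dict(mid=(95,0,45),pad_down=(65,0,42),edge=(86,0,42),pad_open=(-90+155*np.cos(.95),0,39+155*np.sin(.95)),edge_open=(-90+175*np.cos(.95),0,39+175*np.sin(.95)),lug=(95,75,42)).items(): print(n,jig2w(p,P).round(1))
lo=jig2w(p,[(-90+195*np.cos(.95),s*75,41+195*np.sin(.95)) for s in(1,-1)])
print("lugs open px crop",((proj("top",lo)-[280,215])*4.28).round(),((proj("side",lo)-[285,160])*4).round())
E
```

```text
[483.6028, -44.3295, 0.2551]
[[-0.9, -0.4], [-1.3, -0.4], [-0.2, 2.9], [0.2, 1.8], [-0.1, -0.2], [0.2, 0.1], [-0.8, -0.4], [-1.8, -1.0], [-0.2, -0.5], [-0.4, -0.0], [-0.5, -1.3], [0.9, -0.5], [1.3, -0.1], [-0.3, -1.5], [0.4, -2.4], [0.2, -1.0], [0.4, -1.5]]
mid [[575.5 -20.4  45. ]]
pad_down [[546.5 -27.9  42. ]]
edge [[566.8 -22.6  42. ]]
pad_open [[483.8 -44.3 165.1]]
edge_open [[495.  -41.4 181.3]]
lug [[556.6  52.2  42. ]]
lugs open px crop [[151. 292.]
 [481. 208.]] [[230. 213.]
 [262.  32.]]
```

move_arm(
  moves=[0,0,-0.1,0.11,0.226,-0.3,0,0,0.226,-0.3,0,0,0.226,-0.3,0,0,0.226,-0.3,0,0,0.226,-0.3,0,0,0.226,-0.3,0,0,0.226,-0.3,0,0,0.226,-0.3,0,0],
  claw=0,
)

```text
t: 1.23
eef_pos: [431.4, -149.7, 229.6]
tcp_rot: [3.141, -0.0, 0.256]
ft_force: [0.8, -0.4, -0.2]
opening: 0.114
grip_force: 0.0
```

move_arm(
  moves=[0.226,-0.3,0,0,0.226,-0.3,0,0,0,0,0.1,0,0,0,0.15,0,0,0,0,0],
)

```text
t: 1.85
eef_pos: [473.2, -46.9, 191.0]
tcp_rot: [-3.14, 0.003, 0.256]
ft_force: [0.5, -0.8, 0.4]
opening: 0.002
grip_force: 0.0
```

Run:
```python
from h import *
from cell import monitor
import cv2
p=[483.6,-44.33,.2551]
s=monitor.state()["eef_pos"];d=s[:2]-p[:2];c,n=np.cos(p[2]),np.sin(p[2]);print("jig",d@[c,n],d@[-n,c],s[2])
a=viewer.read_camera("side")[:,:,::-1][130:310,265:435]
cv2.imwrite("pics/s1.png",cv2.resize(a,None,fx=3.3,fy=3.3,interpolation=cv2.INTER_CUBIC))
```

```text
jig -10.7208339824171 0.09533417320793935 191.0402229732956
```

View pics/s1.png

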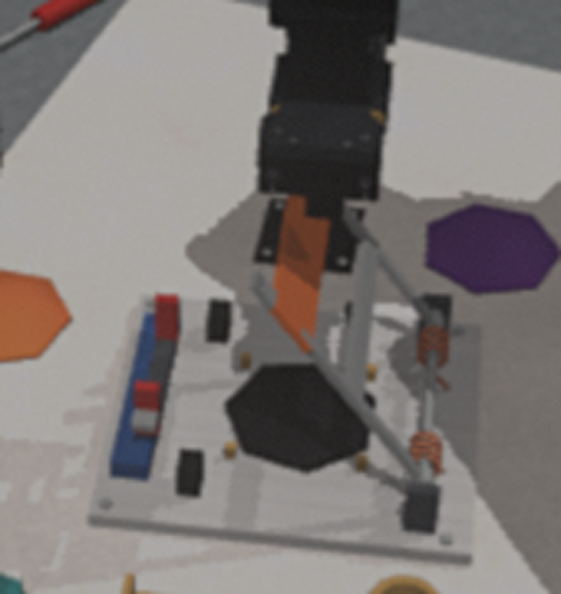

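The fingers are on the hinge side of the plate, at side crop (325,210), as planned. Now I'll follow the gate's arc down.

move_arm(
  moves=[0.009,0,0.067,0,0.009,0,0.067,0,0.086,0,0.064,0,0.086,0,0.064,0,0.075,0,0.079,0,0.075,0,0.079,0,0,0,0,0],
)

```text
t: 2.78
eef_pos: [523.9, -34.0, 128.0]
tcp_rot: [-3.141, 0.001, 0.256]
ft_force: [-1.9, -0.6, 3.8]
opening: 0.005
grip_force: 2.2
```

move_arm(
  moves=[0.045,0,0.08,0,0.045,0,0.08,0,0.041,0,0.082,0,0.041,0,0.082,0,0.032,0,0.066,0,0.032,0,0.066,0,0.04,0,0.09,0,0,0,0,0],
)

```text
t: 3.78
eef_pos: [563.9, -23.8, 46.6]
tcp_rot: [3.141, -0.001, 0.256]
ft_force: [-1.7, -0.4, 6.1]
opening: 0.008
grip_force: 3.1
```

Run:
```python
from h import *
from cell import monitor
import cv2
p=[483.6,-44.33,.2551]
s=monitor.state()["eef_pos"];d=s[:2]-p[:2];c,n=np.cos(p[2]),np.sin(p[2]);print("jig",d@[c,n],d@[-n,c],s[2])
a=viewer.read_camera("side")[:,:,::-1][180:310,275:425]
cv2.imwrite("pics/s2.png",cv2.resize(a,None,fx=4.5,fy=4.5,interpolation=cv2.INTER_CUBIC))
```

```text
jig 82.90250125222875 -0.4518470464628308 46.583124078121905
```

View pics/s2.png

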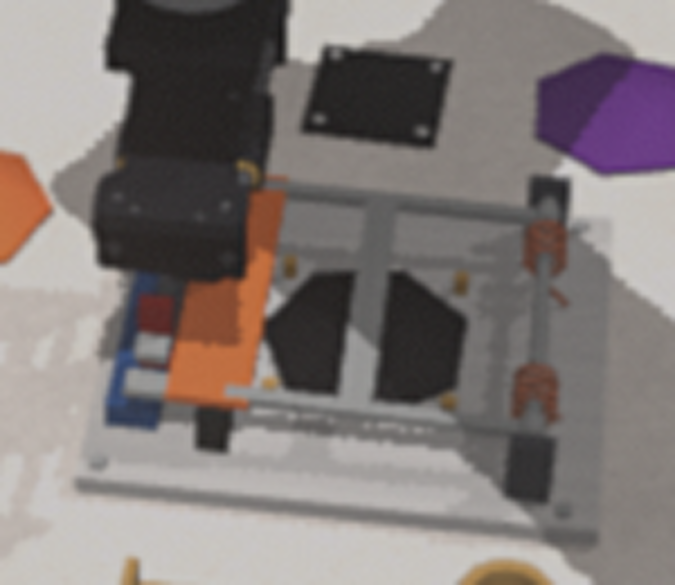

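The gate is nearly level. The +y lug at (145,383) sits clear of the hook at (152,348), and the post is at (155,313).

move_arm(
  moves=[0.01,0,0.015,0,0,0,0.015,0,0,0,0,0],
)

```text
t: 4.2
eef_pos: [564.9, -23.5, 43.0]
tcp_rot: [3.141, -0.001, 0.256]
ft_force: [-3.7, -0.7, 7.0]
opening: 0.002
grip_force: 3.2
```

move_arm(
  moves=[0,0,0.01,0,0,0,0,0],
)

```text
t: 4.45
eef_pos: [564.9, -23.5, 42.0]
tcp_rot: [3.141, -0.001, 0.256]
ft_force: [-5.2, -0.2, 10.2]
opening: 0.004
grip_force: 5.4
```

move_arm(
  moves=[0,0,0.007,0,0,0,0,0],
)

```text
t: 4.7
eef_pos: [565.0, -23.5, 41.6]
tcp_rot: [3.141, -0.001, 0.256]
ft_force: [-7.4, -0.3, 18.8]
opening: 0.005
grip_force: 9.3
```

The gate is at its hard stop: about 19 N, with z no longer following the command. Next I'll feel towards +y (tool −y).

move_arm(
  moves=[0,-0.05,0,0,0,-0.05,0,0,0,-0.04,0,0,0,0,0,0],
)

```text
t: 5.2
eef_pos: [561.8, -3.8, 41.9]
tcp_rot: [3.139, -0.006, 0.256]
ft_force: [1.3, -4.7, 14.0]
opening: 0.012
grip_force: 6.8
```

move_arm(
  moves=[0,-0.014,0,0,0,0,0,0],
)

```text
t: 5.45
eef_pos: [561.4, -2.2, 41.9]
tcp_rot: [3.138, -0.006, 0.256]
ft_force: [0.7, -6.8, 13.0]
opening: 0.008
grip_force: 6.7
```

move_arm(
  moves=[0,-0.014,0,0,0,0,0,0],
)

```text
t: 5.7
eef_pos: [560.9, -0.3, 41.9]
tcp_rot: [3.138, -0.006, 0.256]
ft_force: [0.6, -7.9, 13.3]
opening: 0.004
grip_force: 6.7
```

move_arm(
  moves=[0,-0.014,0,0,0,0,0,0],
)

```text
t: 5.95
eef_pos: [560.4, 1.8, 41.9]
tcp_rot: [3.138, -0.006, 0.256]
ft_force: [1.6, -8.6, 13.0]
opening: 0.003
grip_force: 6.7
```

move_arm(
  moves=[0,-0.01,0.002,0,0,0,0,0],
)

```text
t: 6.2
eef_pos: [560.2, 3.0, 41.8]
tcp_rot: [3.138, -0.006, 0.256]
ft_force: [1.5, -10.8, 15.0]
opening: 0.003
grip_force: 7.7
```

move_arm(
  moves=[0,-0.01,0,0,0,0,0,0],
)

```text
t: 6.45
eef_pos: [559.8, 4.5, 41.8]
tcp_rot: [3.138, -0.006, 0.256]
ft_force: [2.1, -10.1, 14.7]
opening: 0.007
grip_force: 7.6
```

move_arm(
  moves=[0,-0.007,0,0,0,0,0,0],
)

```text
t: 6.7
eef_pos: [559.6, 5.5, 41.8]
tcp_rot: [3.138, -0.006, 0.256]
ft_force: [1.8, -10.0, 15.1]
opening: 0.005
grip_force: 7.6
```

move_arm(
  moves=[0,-0.007,0,0,0,0,0,0],
)

```text
t: 6.95
eef_pos: [559.3, 6.5, 41.8]
tcp_rot: [3.138, -0.006, 0.256]
ft_force: [2.6, -11.6, 14.8]
opening: 0.004
grip_force: 7.6
```

move_arm(
  moves=[0,-0.007,0,0,0,0,0,0],
)

```text
t: 7.2
eef_pos: [559.1, 7.4, 41.8]
tcp_rot: [3.138, -0.006, 0.256]
ft_force: [2.1, -11.7, 15.4]
opening: 0.006
grip_force: 8.1
```

move_arm(
  moves=[0,-0.007,0,0,0,0,0,0],
)

```text
t: 7.45
eef_pos: [558.9, 8.4, 41.8]
tcp_rot: [3.138, -0.007, 0.256]
ft_force: [1.7, -11.7, 15.1]
opening: 0.005
grip_force: 8.2
```

move_arm(
  moves=[0,-0.007,0,0,0,0,0,0],
)

```text
t: 7.7
eef_pos: [558.6, 9.4, 41.8]
tcp_rot: [3.138, -0.007, 0.256]
ft_force: [1.8, -11.6, 15.3]
opening: 0.005
grip_force: 8.2
```

move_arm(
  moves=[0,-0.007,0,0,0,0,0,0],
)

```text
t: 7.95
eef_pos: [558.3, 10.4, 41.8]
tcp_rot: [3.138, -0.006, 0.256]
ft_force: [1.9, -11.4, 14.6]
opening: 0.005
grip_force: 8.3
```

move_arm(
  moves=[0,-0.007,0,0,0,0,0,0],
)

```text
t: 8.2
eef_pos: [558.1, 11.4, 41.8]
tcp_rot: [3.138, -0.007, 0.256]
ft_force: [1.6, -12.3, 15.1]
opening: 0.005
grip_force: 8.1
```

move_arm(
  moves=[0,-0.007,0,0,0,0,0,0],
)

```text
t: 8.45
eef_pos: [558.0, 11.9, 41.7]
tcp_rot: [3.137, -0.007, 0.256]
ft_force: [2.2, -15.8, 14.3]
opening: 0.008
grip_force: 11.3
```

move_arm(
  moves=[0,-0.007,0,0,0,0,0,0],
)

```text
t: 8.7
eef_pos: [557.9, 12.2, 41.7]
tcp_rot: [3.136, -0.007, 0.256]
ft_force: [2.9, -23.3, 12.6]
opening: 0.002
grip_force: 14.7
```

Run:
```python
from h import *
from cell import monitor
import cv2
p=[483.6,-44.33,.2551]
s=monitor.state()["eef_pos"];d=s[:2]-p[:2];c,n=np.cos(p[2]),np.sin(p[2]);print("jig",d@[c,n],d@[-n,c],s[2])
a=viewer.read_camera("side")[:,:,::-1][200:300,285:375]
cv2.imwrite("pics/s3.png",cv2.resize(a,None,fx=6,fy=6,interpolation=cv2.INTER_CUBIC))
```

```text
jig 86.19654756745363 35.959672153685034 41.71322882857681
```

View pics/s3.png

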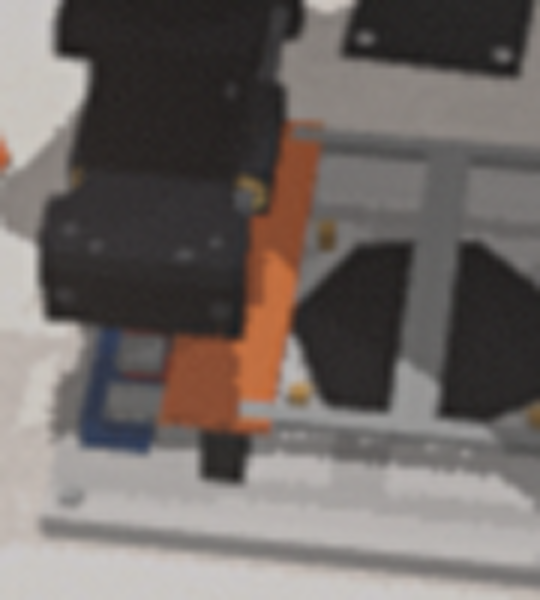

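The force jumped to 23 N and the motion stopped, so +y is blocked. I'll go the other way.

move_arm(
  moves=[0,0.05,0,0,0,0.05,0,0,0,0.05,0,0,0,0.05,0,0,0,0.05,0,0,0,0.05,0,0,0,0.05,0,0,0,0,0,0],
)

```text
t: 9.75
eef_pos: [569.3, -35.1, 41.6]
tcp_rot: [3.141, -0.004, 0.255]
ft_force: [-1.8, 7.4, 18.4]
opening: 0.001
grip_force: 9.2
```

move_arm(
  moves=[0,0.03,0,0,0,0.03,0,0,0,0,0,0],
)

```text
t: 10.12
eef_pos: [571.5, -43.5, 41.6]
tcp_rot: [3.142, -0.004, 0.255]
ft_force: [-1.8, 10.3, 18.2]
opening: 0.006
grip_force: 9.3
```

move_arm(
  moves=[0,0.014,0,0,0,0.014,0,0,0,0,0,0],
)

```text
t: 10.5
eef_pos: [572.5, -47.3, 41.6]
tcp_rot: [-3.141, -0.004, 0.255]
ft_force: [-1.9, 12.1, 18.2]
opening: 0.005
grip_force: 9.3
```

move_arm(
  moves=[0,0.014,0,0,0,0,0,0],
)

```text
t: 10.75
eef_pos: [572.9, -49.2, 41.6]
tcp_rot: [-3.141, -0.003, 0.256]
ft_force: [-1.9, 13.0, 18.5]
opening: 0.005
grip_force: 9.9
```

move_arm(
  moves=[0,0.014,0,0,0,0,0,0],
)

```text
t: 11.0
eef_pos: [573.4, -51.1, 41.5]
tcp_rot: [-3.141, -0.003, 0.256]
ft_force: [-2.4, 13.4, 18.6]
opening: 0.001
grip_force: 10.0
```

move_arm(
  moves=[0,0.014,0,0,0,0,0,0],
)

```text
t: 11.25
eef_pos: [573.9, -53.2, 41.5]
tcp_rot: [-3.141, -0.003, 0.256]
ft_force: [-3.0, 13.3, 18.3]
opening: 0.004
grip_force: 10.0
```

move_arm(
  moves=[0,0.014,0,0,0,0,0,0],
)

```text
t: 11.5
eef_pos: [574.5, -55.2, 41.5]
tcp_rot: [-3.141, -0.003, 0.255]
ft_force: [-1.5, 13.6, 19.9]
opening: 0.006
grip_force: 10.0
```

move_arm(
  moves=[0,0.014,0,0,0,0,0,0],
)

```text
t: 11.75
eef_pos: [575.0, -57.2, 41.5]
tcp_rot: [-3.141, -0.003, 0.255]
ft_force: [-1.3, 12.6, 18.5]
opening: 0.001
grip_force: 10.0
```

move_arm(
  moves=[0,0.014,0,0,0,0,0,0],
)

```text
t: 12.0
eef_pos: [575.5, -59.3, 41.6]
tcp_rot: [-3.141, -0.003, 0.255]
ft_force: [-2.0, 12.9, 18.5]
opening: 0.002
grip_force: 10.0
```

move_arm(
  moves=[0,0.014,0,0,0,0,0,0],
)

```text
t: 12.25
eef_pos: [576.0, -61.3, 41.6]
tcp_rot: [-3.141, -0.003, 0.256]
ft_force: [-2.2, 14.4, 18.1]
opening: 0.004
grip_force: 10.0
```

move_arm(
  moves=[0,0.014,0,0,0,0,0,0],
)

```text
t: 12.5
eef_pos: [576.6, -63.3, 41.5]
tcp_rot: [-3.141, -0.003, 0.256]
ft_force: [-2.7, 12.9, 19.1]
opening: 0.005
grip_force: 10.0
```

move_arm(
  moves=[0,0.014,0,0,0,0,0,0],
)

```text
t: 12.75
eef_pos: [577.1, -65.3, 41.5]
tcp_rot: [-3.141, -0.003, 0.256]
ft_force: [-1.9, 13.3, 19.1]
opening: 0.006
grip_force: 10.0
```

move_arm(
  moves=[0,0.014,0,0,0,0,0,0],
)

```text
t: 13.0
eef_pos: [577.6, -67.4, 41.5]
tcp_rot: [-3.141, -0.003, 0.256]
ft_force: [-2.3, 13.6, 19.3]
opening: 0.002
grip_force: 10.1
```

move_arm(
  moves=[0,0.01,0,0,0,0,0,0],
)

```text
t: 13.25
eef_pos: [578.0, -68.8, 41.5]
tcp_rot: [-3.141, -0.003, 0.256]
ft_force: [-1.8, 13.5, 18.6]
opening: 0.004
grip_force: 10.0
```

move_arm(
  moves=[0,0.01,0,0,0,0,0,0],
)

```text
t: 13.5
eef_pos: [578.3, -70.2, 41.6]
tcp_rot: [-3.141, -0.003, 0.256]
ft_force: [-2.1, 14.2, 19.2]
opening: 0.005
grip_force: 10.0
```

move_arm(
  moves=[0,0.007,0,0,0,0,0,0],
)

```text
t: 13.75
eef_pos: [578.4, -70.5, 41.5]
tcp_rot: [-3.14, -0.003, 0.256]
ft_force: [-1.8, 20.1, 19.3]
opening: 0.005
grip_force: 13.3
```

The latch reached its end stop. Total travel fits 22 mm, so it's fully across to −y. I'll back off the post, then lift.

move_arm(
  moves=[0,-0.02,0,0,0,-0.03,0,0,0,-0.02,0,0,0,0,0,0,0,0,-0.01,0,0,0,-0.015,0,0,0,-0.03,0,0,0,0,0],
)

```text
t: 14.75
eef_pos: [575.2, -62.6, 48.3]
tcp_rot: [3.141, -0.001, 0.256]
ft_force: [0.2, -0.4, -0.8]
opening: 0.004
grip_force: 0.0
```

move_arm(
  moves=[0,0,-0.1,0,0,0,-0.2,0,0,0,-0.3,0,-0.2,0,-0.3,0,-0.3,0.2,0,0,-0.3,0.2,0,0,0,0.3,0,0,0,0.3,0,0,0,0,0,0],
)

```text
t: 15.88
eef_pos: [497.2, -240.5, 183.6]
tcp_rot: [3.141, -0.001, 0.253]
ft_force: [0.5, 0.7, -0.7]
opening: 0.001
grip_force: 0.0
```

Run:
```python
from h import *
import cv2
a=viewer.read_camera("side")[:,:,::-1][180:340,275:425]
b=viewer.read_camera("top")[:,:,::-1][215:375,240:470]
z=lambda i:cv2.resize(i,None,fx=2.1,fy=2.1,interpolation=cv2.INTER_CUBIC)
cv2.imwrite("pics/s4.png",np.hstack([z(a),z(b)]))
```

```text
(no output)
```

View pics/s4.png

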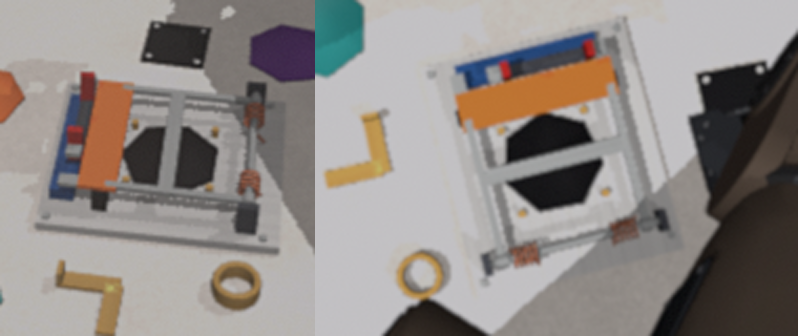

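The gate is down with the latch fully across to −y (top posts at (505,70) and (588,48)). The cover is seated at (553,162) and the bystanders haven't moved.

```bash
python3 -c "
from cell import order
print(order.job_done())"
```

```text
the job is handed in; nothing more can be done
None
```

The job is handed in: the gate is held down by the latch alone, slid fully to its free −y side. The arm is clear, and in the last picture the cover was in its seat and the bracket, collar and plate had not moved; no verdict came back.

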